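# Back the indexing wheel off by one notch

### The arm

A 6-joint arm with a two-finger parallel gripper is mounted at the origin on a cart in front of the work surface, level with it; the furniture and walls round the work are solid. World frame = base frame: x ahead of the robot, y to its left, z up, the work surface at z = 0. Lengths are in m, angles in rad, forces in N, time in s.
With the tool pointing down it reaches from about 0.25 to 0.775 m from the base axis. Payload 4 kg.
Tool frame: the origin (TCP) lies on the centre line of the jaws, within the pads' length; the fingertips stand 11 mm ahead of it and the grasp point (between the pads) lies 8 mm behind it; x points along the fingers, y is the direction in which the jaws open and shut, and the axes are right-handed (so a half turn about x gives the same grasp; the last joint's range is limited). The gripper opens to 85 mm and grips with 20 to 120 N. Pads are 22 mm wide; open, the fingers measure 114 mm over their backs; the gripper's body (76 mm by 85 mm) begins 54 mm behind the grasp point. The pads swing forward as they close: fully open they stand 13 mm farther back than shut.
Start: joints at [-1.434, 0.087, 1.371, -0, 1.684, -0.103], TCP at [0.131, -0.534, 0.212] pointing down, gripper open.
Joint ranges: [-3.1, 3.1], [-0.76, 2.03], [0.27, 2.55], [-1.08, 4.22], [0.17, 2.65], [-2.57, 2.57]. Speed limits (rad/s): [2.79, 2.79, 3.14, 3.14, 3.14, 3.14].

### API

Orientations are given as a unit quaternion [x, y, z, w].
In Python, from rig import * gives the robot as it stands. Calls block until the motion is done:
- move_ptp(position, orientation): joint-space move of the TCP to a pose.
- move_straight(position, velocity=0.15, orientation=None): straight line of the TCP; orientation=None keeps the orientation; velocity is the mean speed in m/s.
- movej(angles): joint-space move.
- command_gripper(opening): finger opening in m; the grip force is fixed at half the most; returns when the fingers have stopped.
- sleep(seconds).
- ik(position, orientation): joint angles nearest the present ones, or None.
- get_obs(): the state.
- grab_frame(name): name is "side" or "top"; returns a dict with "color" (400x640x3 uint8, red, green, blue), "intrinsics" (3x3 intrinsics, pixels), "dist" ([k1, k2, p1, p2, k3] as OpenCV has them; the pictures are not rectified), "R" (3x3) and "t" (3): a world point X has camera coordinates R X + t. Camera axes: x right, y down, z forward; pixel columns grow to the right and rows downward; lengths in m; the calibration is good to about 2 mm. A picture is of the moment at which its call begins. There is no depth.
A pose or a line that the arm cannot do raises Unreachable and nothing moves.
- sign_off(): hands the job in, once; it reports no verdict.
The state is a dict: "time": time; "joint_positions": joint angles; "qd": joint speeds; "joint_efforts": joint torques, N m; "tool_pos": TCP position; "ee_rot": TCP orientation; "wrist_force": force on the tool from outside, world axes, zero at the start; "wrist_torque": the same for the moment, N m; "opening": finger opening in m.
Only numpy, scipy, OpenCV 4.12 (cv2) and the standard library are available. Lean on these libraries where they do the work, as an engineer would, in place of code of your own. Each camera call takes 0.05 s, during which the arm holds its last target. There are 200 camera calls.

### The job

The indexing wheel has been fed one notch too far. With a fingertip push the pawl's ball lever away from the wheel until the pawl lifts out and tips back, push the wheel by one of its upright pegs one notch backward (clockwise seen from above), then tip the pawl back so that it drops fully into the next gap between the teeth. Only push, gently, without gripping: the bush stays seated on the wheel, and the things standing around stay where they are.

Things in the scene. Friction and masses are not known exactly. Their poses are not given: they have to be found in the camera images.
- indexer: The fixed indexing stand, bolted down: a grey plate 170 x 270 x 10 mm with a flat wheel (160 mm across, axle upright, disc top 34 mm above the bench) and a pawl beside it. Origin on the bench under the wheel's axle; its +y axis points from the axle to the pawl, +z up. The plate reaches from 90 mm behind the axle (-y) to 180 mm on the pawl's side (+y), and 85 mm either way along x.
- wheel_centre (a point): Centre of the wheel's disc top, on the axle, 34 mm above the bench. Eight saw teeth 12 mm high stand on the disc's rim (radius 58 to 78 mm), 45 degrees apart, with flat gaps 24 mm wide (along the rim) between them.
- feed_wheel (a joint): Turn of the wheel in rad, growing backward, that is clockwise seen from above; 0 = the pawl's nose is centred in the gap it starts in, 0.785 = centred in the next gap, one notch back. The nose has about 8 mm of play each way along the rim in a gap (0.12 rad). The wheel is stiff: it stays where it is left; turning it takes 1 to 2 N at a peg. While the pawl is down it cannot be turned backward.
- peg_a (a point): Top centre of peg a, one of four alike steel pegs, 8 mm thick, that stand 50 mm up from the wheel's disc at 47 mm from its axle, a quarter turn apart; with the wheel at 0 it stands 22.5 degrees clockwise (from above) of the line from the axle to the pawl. It turns with the wheel.
- peg_b (a point): Top centre of peg b, one of four alike steel pegs, 8 mm thick, that stand 50 mm up from the wheel's disc at 47 mm from its axle, a quarter turn apart; 112.5 degrees clockwise of that line at 0. It turns with the wheel.
- peg_c (a point): Top centre of peg c, one of four alike steel pegs, 8 mm thick, that stand 50 mm up from the wheel's disc at 47 mm from its axle, a quarter turn apart; 202.5 degrees clockwise of that line at 0. It turns with the wheel.
- peg_d (a point): Top centre of peg d, one of four alike steel pegs, 8 mm thick, that stand 50 mm up from the wheel's disc at 47 mm from its axle, a quarter turn apart; 292.5 degrees clockwise of that line at 0. It turns with the wheel.
- pawl (a joint): Angle of the pawl in rad: 0 = fully down, its nose at the bottom of a gap; 0.25 = nose just clear of the tooth tops; 0.8 = thrown right back against its stop. It is weighted by its ball: beyond about 0.67 it falls back by itself and stays there, below about 0.5 it falls down towards the wheel by itself. It swings about a level pin that runs along the stand's x axis.
- pawl_pin (a point): Centre of the pawl's pin, 115 mm from the axle on the stand's +y side and 52 mm above the bench. From it a bar 10 mm wide and 10 mm thick reaches 55 mm towards the wheel, with the nose (8 mm wide along the rim) under its end. Two cheeks hold the pin, 27 mm wide overall, up to 64 mm above the bench.
- pawl_ball (a point): Centre of the steel ball (22 mm across) on top of the pawl's lever, a 7 mm stem that stands up from the pin. With the pawl down the ball is 50 mm above and 8 mm wheelward of the pin; with the pawl thrown back it is about 30 mm outward (+y) of the pin and 41 mm above it. Pushing the ball outward with less than 1 N lifts the pawl.
- pawl_nose (a point): Middle of the lower edge of the pawl's nose; 36 mm above the bench when the pawl is fully down, 67 mm from the axle.
- bush_middle (a point): Middle, half-way up, of the loose rusty steel pipe bush (62 mm across, 23 mm high, open in the middle) that sits on a short spigot at the wheel's centre; its top is 57 mm above the bench. It rides on the wheel and is not to be lifted.
- steel_cup: Dark steel cup, 66 mm across and 38 mm high, standing on the bench beyond the wheel. Origin at its underside. Leave it.
- wax_cake: Round yellow wax cake, 68 mm across and 21 mm high, on the bench beyond and to the right of the wheel. Origin at its underside. Leave it.
- masking_tape: Roll of paper tape lying flat, 91 mm across and 24 mm high, on the bench to the left of the stand. Origin at its underside. Leave it.
There are look-alikes about, which are no part of the job. Of the things like the part that bears bush_middle, leave any that is blue or purple; of the rest the smaller one is meant.

How it is judged:
On the way, in this order (a step that is already met when the one before it is completed fails the run):
1. the pawl is tipped back clear of the teeth while the wheel is still in its old notch (value of joint pawl above 0.65 rad and value of joint feed_wheel between -0.2 and 0.2 rad), for 0.2 s.
2. the wheel is pushed backward towards the next notch with the pawl out (value of joint pawl above 0.25 rad and value of joint feed_wheel above 0.4 rad), for 0.1 s.
At the end, for the whole second after the job is handed in: The wheel is one notch (45 degrees, within 10) back from where it was, the pawl is fully down in the gap there (within 0.06 rad), both at rest, the bush is still seated at the wheel's centre (value of joint pawl below 0.06 rad and value of joint feed_wheel between 0.6154 and 0.9554 rad and velocity of joint feed_wheel between -0.05 and 0.05 rad/s and velocity of joint pawl between -0.05 and 0.05 rad/s and horizontal distance between bush_middle and wheel_centre below 0.012 m and z of bush_middle in the frame of indexer between 0.04 and 0.052 m); the robot touches nothing.
It fails at once if the wheel is turned past the next notch (more than one and a half notches back) or forward by more than a third of a notch (value of joint feed_wheel above 1.18 rad or value of joint feed_wheel below -0.26 rad).
It fails at once if the bush is lifted or knocked off its spigot (z of bush_middle in the frame of indexer above 0.054 m or horizontal distance between bush_middle and wheel_centre above 0.018 m).
It fails at once if the cup, the wax cake or the tape is moved by more than 15 mm (distance of any of steel_cup, wax_cake, masking_tape from where it was at the start of the episode above 0.015 m).
It fails at once if the pawl or the wheel is gripped or pushed hard (more than 35 N) (contact force between the fingers and indexer above 35 N).
It also fails if it takes over 64 s, if anything falls off the work surface, if the arm or the gripper's body presses on something with over 40 N, if the wrist force passes 120 N, or if a joint passes its speed limit or range.

## Working session

There is one attempt and no reset: what is moved stays moved. The work goes in short steps, each a Python script; the robot and the scene stay as the last script left them, time stands still between calls to the robot, and variables do not carry over. Pictures are saved under pics/ and viewed, about 8 in all and at most 12, crops included, and the job is handed in when it is done.

```bash
ls; mkdir -p pics; python3 - <<'E'
from rig import *
import cv2,pickle
for n in("side","top"):
    f=grab_frame(n);pickle.dump(f,open(n+"0.pkl","wb"));cv2.imwrite(f"pics/{n}0.png",f["color"][:,:,::-1])
    print(n,f["intrinsics"],f["dist"],-f["R"].T@f["t"],f["R"])
print(get_obs())
E
```

```text
pics
side [[401.10172267   0.         315.4912043 ]
 [  0.         401.10172267 208.49264626]
 [  0.           0.           1.        ]] [-0.06994434  0.          0.          0.          0.        ] [0.42390515 0.65151217 0.50722671] [[-0.9883284  -0.15228488 -0.00403678]
 [-0.05931308  0.40907914 -0.91056917]
 [ 0.14031728 -0.89970194 -0.41333701]]
top [[378.87517793   0.         319.27575849]
 [  0.         378.87517793 202.00948096]
 [  0.           0.           1.        ]] [0.0201187 0.        0.        0.        0.       ] [ 0.3694801  -0.19654805  0.99087008] [[-0.00916284 -0.99995076 -0.00381146]
 [-0.97549101  0.00977659 -0.21982197]
 [ 0.21984841  0.00170386 -0.97553256]]
{'time': 0.1, 'joint_positions': array([-1.43409991e+00,  8.79094355e-02,  1.37208878e+00,  2.75768993e-05,
        1.68360661e+00, -1.03100438e-01]), 'qd': array([ 0.00031181, -0.00156569, -0.00510893,  0.00040942, -0.00028492,
       -0.00057104]), 'joint_efforts': array([ 2.89159529e-03, -3.53014791e+01, -3.14220142e+01,  1.81985865e-05,
        7.91526953e-03, -6.80762625e-06]), 'tool_pos': array([ 0.13056684, -0.53378467,  0.210848  ]), 'ee_rot': array([-0.70202757, -0.08529051,  0.70203209, -0.08386757]), 'wrist_force': array([-0.81130895, -0.12164725, -0.65227331]), 'wrist_torque': array([-0.06351694,  0.02790127, -0.04687598]), 'opening': 0.0853269229694854}
```

View pics/top0.png

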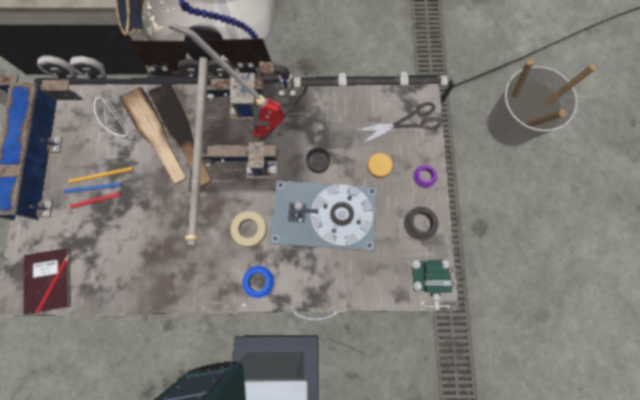

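View pics/side0.png

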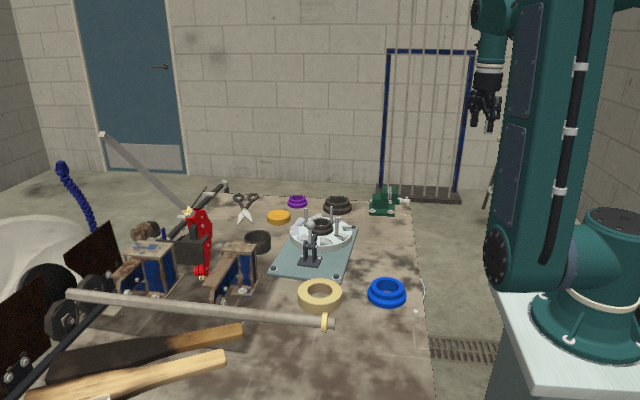

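Top view: the stand's plate spans roughly (272–377, 182–250), with the wheel centre at about (342,213) and the pawl to its left at about (298,211). Bush candidates in the top view are the ring on the wheel (342,213), a larger dark ring (421,222), a blue one (258,281) and a purple one (425,176). The one on the wheel fits, being rusty/dark and smaller. I'll confirm this in an enlarged crop.

```bash
python3 - <<'E'
import cv2
a=cv2.imread("pics/top0.png")[172:262,260:440]; a=cv2.resize(a,None,fx=4.4,fy=4.4,interpolation=cv2.INTER_CUBIC)
cv2.imwrite("pics/topc.png",a)
a=cv2.imread("pics/side0.png")[190:290,260:380]; a=cv2.resize(a,None,fx=6,fy=6,interpolation=cv2.INTER_CUBIC)
cv2.imwrite("pics/sidec.png",a)
E
```

```text
(no output)
```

View pics/topc.png

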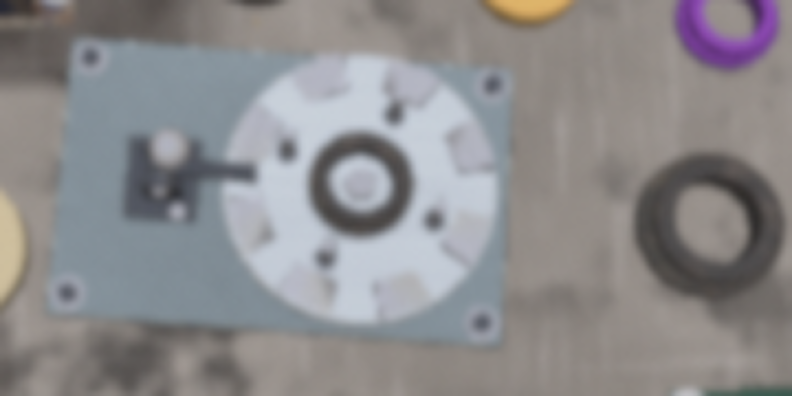

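View pics/sidec.png

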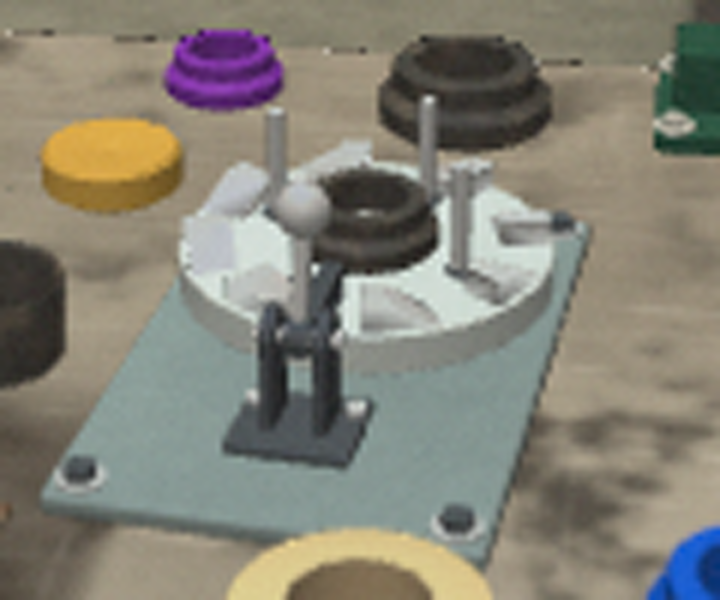

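The crops confirm it: the rusty bush sits at the wheel centre, smaller than the loose dark ring to the right. In the top crop the plate corners are (75,38), (512,72), (500,345) and (48,315), the pegs are (288,150), (394,115), (434,218) and (325,258), and the ball is (169,147). In the side crop the pegs are (276,112), (429,98) and (462,165), and the ball is (302,210). Next I'll fit the pose.

```bash
cat > fit.py <<'E'
import numpy as np, cv2, pickle
from scipy.optimize import least_squares
F={n:pickle.load(open(n+"0.pkl","rb")) for n in("side","top")}
def proj(n,P):
    f=F[n]; return cv2.projectPoints(np.float64(P).reshape(-1,1,3),cv2.Rodrigues(f["R"])[0],f["t"],f["intrinsics"],f["dist"])[0][:,0]
def world(p,P):
    c,s=np.cos(p[2]),np.sin(p[2]); P=np.atleast_2d(P)
    return np.c_[p[0]+c*P[:,0]-s*P[:,1],p[1]+s*P[:,0]+c*P[:,1],P[:,2]]
def peg(k,w):  # k=0..3 a..d
    a=np.pi/8+k*np.pi/2+w; return [.047*np.sin(a),.047*np.cos(a),.084]
def ball(th):  # pawl angle -> stand frame
    a=np.arctan2(-8,50)+th; r=np.hypot(8,50)/1e3; return [0,.115+r*np.sin(a),.052+r*np.cos(a)]
E
cat > run1.py <<'E'
from fit import *
tc=lambda q:(np.array(q)+.5)/4.4-.5+[260,172]
sc=lambda q:(np.array(q)+.5)/6-.5+[260,190]
T=tc([(75,38),(512,72),(500,345),(48,315),(288,150),(394,115),(434,218),(325,258),(169,147),(361,185)])
S=sc([(276,112),(429,98),(462,165),(302,210)])
S2=sc([(42,500),(590,225),(487,570)])
def res(p,full=False):
    pl=[[.085,.18,.01],[.085,-.09,.01],[-.085,-.09,.01],[-.085,.18,.01]]
    pg=[peg(k,p[3]) for k in range(4)]
    t=proj("top",world(p,pl+pg+[ball(p[4]),[0,0,.045]]))-T
    s=proj("side",world(p,[pg[1],pg[2],pg[3],ball(p[4])]))-S
    s2=proj("side",world(p,[pl[0],pl[2],pl[3]]))-S2
    return np.r_[t,s,s2] if full else np.r_[t[:9],s,s2].ravel()
r=least_squares(res,[.35,-.25,0,0,0],loss="soft_l1",f_scale=1.)
np.save("pose.npy",r.x[:3]);print(r.x.round(4),np.degrees(r.x[2]));print(res(r.x,True).round(1))
p=r.x
for n,q in [("ball",ball(0)),("ballback",ball(.8)),("pin",[0,.115,.052])]+[("peg"+"abcd"[k],peg(k,0)) for k in range(4)]: print(n,world(p,q).round(4))
E
python3 run1.py
```

```text
[ 0.5502 -0.2493 -0.0881 -0.0257 -0.0106] -5.049766990188759
[[-1.2  0.4]
 [-0.1  0.2]
 [-0.4  1.8]
 [-1.9  0.4]
 [-0.8 -2.5]
 [ 0.5 -3.4]
 [ 1.  -1.7]
 [ 0.  -1.8]
 [-0.3  1.4]
 [-0.8  0.6]
 [ 0.3 -0.4]
 [ 0.2 -0. ]
 [ 0.5 -0.3]
 [ 0.5 -0.1]
 [-0.8 -1.3]
 [ 0.9 -0.8]
 [-0.  -2.6]]
ball [[ 0.5596 -0.1428  0.102 ]]
ballback [[ 0.563  -0.1046  0.0926]]
pin [[ 0.5603 -0.1348  0.052 ]]
pega [[ 0.5719 -0.2077  0.084 ]]
pegb [[ 0.5919 -0.2711  0.084 ]]
pegc [[ 0.5285 -0.291   0.084 ]]
pegd [[ 0.5085 -0.2276  0.084 ]]
```

```bash
sed -i 's/t=proj("top",world(p,pl+pg+/t=proj("top",world(p,pl+[[*q[:2],.040] for q in pg]+/' run1.py; python3 run1.py
cat > arm.py <<'E'
from rig import *
from fit import *
from scipy.spatial.transform import Rotation as Ro
p=np.load("pose.npy"); TIP=.011
def quat(dx,dy):
    """tool x down, tool z along stand direction (dx,dy) or its reverse, nearer in joint 6"""
    d=world([0,0,p[2]],[dx,dy,0])[0]; d/=np.linalg.norm(d); x=np.array([0,0,-1.])
    return [Ro.from_matrix(np.c_[x,np.cross(s*d,x),s*d]).as_quat() for s in (1,-1)]
def pose(pt,d,flip=None):
    """pt: stand x,y and tip height"""
    P=world(p,[pt[0],pt[1],pt[2]+TIP])[0]; Q=quat(*d)
    if flip is None:
        q0=get_obs()["joint_positions"]; c=[ik(P,q) for q in Q]
        flip=int(np.argmin([9 if j is None else abs(j[5]) for j in c]))
    return P,Q[flip],flip
def snap(n,name,box,s):
    f=grab_frame(n); a=f["color"][box[0]:box[1],box[2]:box[3],::-1]
    cv2.imwrite(f"pics/{name}.png",cv2.resize(a,None,fx=s,fy=s,interpolation=cv2.INTER_CUBIC))
def st():
    o=get_obs(); print(round(o["time"],2),o["tool_pos"].round(4),o["wrist_force"].round(2),o["joint_positions"].round(2),round(o["opening"],4))
E
python3 - <<'E'
from arm import *
command_gripper(0)
P,Q,f=pose([0,.077,.20],(0,1)); print(P,f,ik(P,Q))
move_ptp(P,Q); P,Q,f=pose([0,.077,.110],(0,1),f); move_straight(P,.12,Q); st()
snap("side","hov",(150,270,250,400),5)
E
```

```text
[ 0.5521 -0.2508 -0.0807 -0.0103  0.0123] -4.621681812505517
[[-1.   0.1]
 [ 0.2 -0.8]
 [ 0.4  0.9]
 [-1.2  0.2]
 [-0.4  0.3]
 [-0.1  0. ]
 [-0.2  0.7]
 [-0.1  0.1]
 [-0.2  0.9]
 [-0.3 -0.1]
 [-0.2 -0.7]
 [-0.3 -0.2]
 [-0.3 -0.5]
 [-0.  -0.3]
 [-1.  -1.5]
 [ 0.  -1.2]
 [-0.2 -3.2]]
ball [[ 0.5607 -0.1442  0.102 ]]
ballback [[ 0.5638 -0.106   0.0926]]
pin [[ 0.5614 -0.1362  0.052 ]]
pega [[ 0.5735 -0.209   0.084 ]]
pegb [[ 0.5939 -0.2722  0.084 ]]
pegc [[ 0.5307 -0.2926  0.084 ]]
pegd [[ 0.5103 -0.2294  0.084 ]]
[ 0.55829518 -0.17405599  0.211     ] 1 [-3.99150898e-01  1.65123057e-01  1.28596662e+00 -4.44089210e-16
  1.69050298e+00 -3.18487333e-01]
3.78 [ 0.5589 -0.1744  0.122 ] [0.82 0.14 0.68] [-0.4   0.2   1.43 -0.    1.52 -0.32] 0.0003
```

View pics/hov.png

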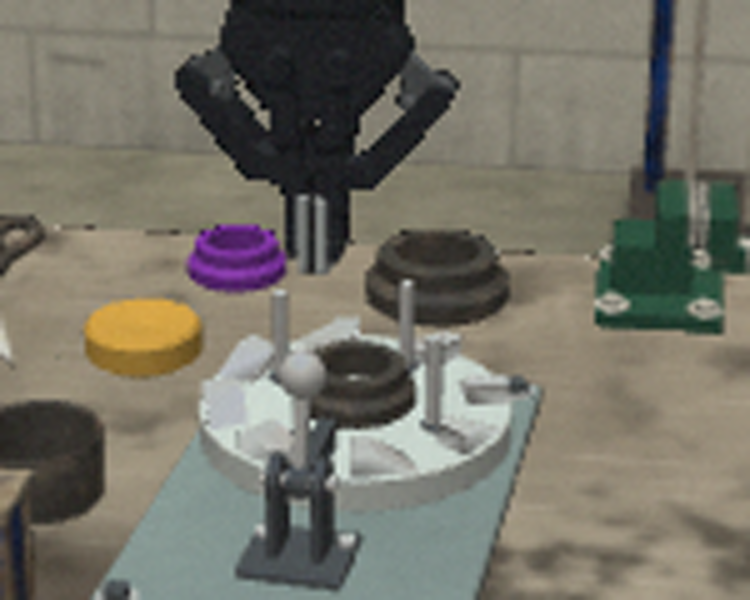

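The hover picture shows the shut fingertips at crop (317,270), i.e. image (313,204), above and behind the ball at (310,225). I'll compare that with the predicted tip.

```bash
python3 - <<'E'
from arm import *
t=get_obs()["tool_pos"]
for dz in(0,.011,.024): print(dz,proj("side",[t-[0,0,dz]]).round(1))
print(proj("side",world(p,[ball(0)])))
E
```

```text
0 [[312.8 210.5]]
0.011 [[312.8 214.8]]
0.024 [[312.8 219.8]]
[[309.97815353 224.21488828]]
```

```bash
python3 - <<'E'
from arm import *
st(); t=get_obs()["tool_pos"]
fs=grab_frame("side");ft=grab_frame("top")
for n,f in(("side",fs),("top",ft)): print(n,np.abs(f["t"]-F[n]["t"]).max(),np.abs(f["R"]-F[n]["R"]).max())
a=fs["color"][150:260,250:370,::-1].copy();b=ft["color"][150:260,260:380,::-1].copy()
z=lambda a:cv2.resize(a,None,fx=3.3,fy=3.3,interpolation=cv2.INTER_CUBIC)
a,b=z(a),z(b)
for im,n,o in((a,"side",(250,150)),(b,"top",(260,150))):
    for dz,c in((0,(0,0,255)),(.011,(0,255,0))):
        q=(proj(n,[t-[0,0,dz]])[0]-o)*3.3; cv2.drawMarker(im,tuple(int(v) for v in q),c,0,12,1)
cv2.imwrite("pics/both.png",np.hstack([a,b]))
E
```

```text
3.83 [ 0.5591 -0.1744  0.1224] [ 0.53 -0.72  0.34] [-0.4   0.2   1.42 -0.    1.52 -0.32] -0.0002
side 0.0 0.0
top 0.0 0.0
```

View pics/both.png

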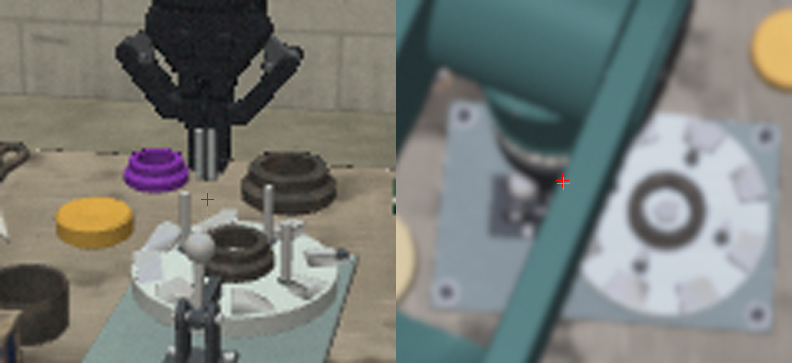

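The overlay disagrees with the model: the visible fingertip, at crop (206,180), sits about 26 mm higher than TCP minus 11 mm. In the top view the arm hides the tip. I'll settle it with a gentle touch on bare bench.

```bash
python3 - <<'E'
from arm import *
o=get_obs();q=o["ee_rot"]
t=o["tool_pos"]; move_straight([t[0],t[1],.17],.2)
move_ptp([.40,-.25,.10],q); move_straight([.40,-.25,.04],.12); sleep(.2)
f0=get_obs()["wrist_force"];z=.04
while z>-.022:
    z-=.002; move_straight([.40,-.25,z],.05)
    o=get_obs(); d=o["wrist_force"]-f0
    if abs(d[2])>4: break
print(z,o["tool_pos"],d,o["time"])
a=grab_frame("side")["color"][170:290,300:450,::-1];cv2.imwrite("pics/touch.png",cv2.resize(a,None,fx=4,fy=4,interpolation=cv2.INTER_CUBIC))
for dz in(0,.011): print((proj("side",[o["tool_pos"]-[0,0,dz]])-[300,170])*4)
E
```

```text
-0.022000000000000026 [ 0.40045895 -0.25033607 -0.01940022] [-4.28027657  4.51009196 14.93645727] 13.7083
[[315.68261594 328.68420479]]
[[314.59837632 343.44476322]]
```

View pics/touch.png

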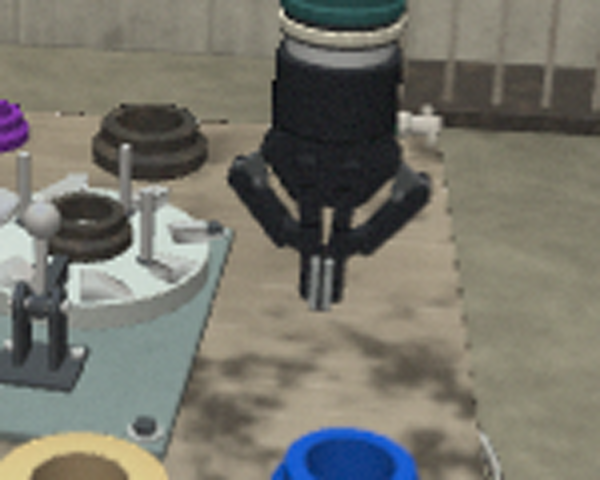

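The touch settles it. The fingertip meets the bench (z=0) at a reported TCP z of about −0.017, so the real tip lies about 17 mm *behind* the reported TCP rather than 11 mm ahead. The picture agrees: tip at crop (320,310) on the bench, laterally within about 1 px of the prediction. I'll use TIP = −0.017 and push the ball.

```bash
sed -i 's/TIP=.011/TIP=-.017/' arm.py; python3 - <<'E'
from arm import *
o=get_obs();t=o["tool_pos"]; move_straight([t[0],t[1],.12],.2)
P,Q,f=pose([0,.076,.125],(0,1)); move_ptp(P,Q); print(f)
P,_,_=pose([0,.076,.087],(0,1),f); move_straight(P,.12,Q); sleep(.1); st()
for y in(.085,.095,.105,.113,.120):
    P,_,_=pose([0,y,.087],(0,1),f); move_straight(P,.05,Q); st()
fs=grab_frame("side")
a=fs["color"][170:260,260:380,::-1];cv2.imwrite("pics/pushed.png",cv2.resize(a,None,fx=4,fy=4,interpolation=cv2.INTER_CUBIC))
print((proj("side",world(p,[ball(0),ball(.67),ball(.8)]))-[260,170])*4)
E
```

```text
1
15.92 [ 0.5585 -0.1759  0.0714] [-0.41 -0.01  0.79] [-0.4   0.23  1.49 -0.    1.42 -0.32] 0.0003
16.25 [ 0.5594 -0.1658  0.0706] [-0.01 -0.46  0.06] [-0.39  0.23  1.49 -0.    1.42 -0.31] -0.0
16.6 [ 0.5598 -0.1556  0.0699] [ 0.94  0.6  -0.6 ] [-0.37  0.22  1.5   0.    1.42 -0.29] 0.0001
16.95 [ 0.5605 -0.1457  0.0699] [-0.44  0.01  0.41] [-0.35  0.22  1.51  0.    1.42 -0.27] -0.0
17.26 [ 0.5612 -0.1378  0.07  ] [ 0.49 -0.52  0.15] [-0.34  0.22  1.51  0.    1.42 -0.26] -0.0001
17.55 [ 0.5618 -0.1309  0.07  ] [-0.47 -0.65 -0.44] [-0.33  0.22  1.51  0.    1.42 -0.25] -0.0002
[[199.9126141  216.85955311]
 [185.39969834 252.68370827]
 [182.93991867 263.1474222 ]]
```

View pics/pushed.png

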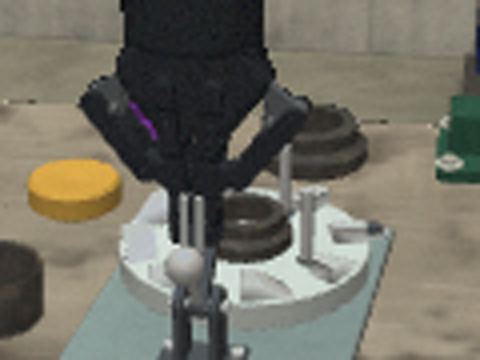

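The ball is now at crop (184,266), which matches the thrown-back prediction (183,263), so the pawl is tipped back. Next is the wheel, pushed by peg c on the side away from the pawl.

```bash
python3 - <<'E'
from arm import *
def wp(w,z=.066):
    a=np.pi/8+np.pi+w; s,c=np.sin(a),np.cos(a)
    return [.047*s-.015*c,.047*c+.015*s,z],(c,-s)
P,Q,f=pose([0,.116,.087],(0,1),1); move_straight(P,.05,Q)
P,_,_=pose([0,.114,.135],(0,1),1); move_straight(P,.15,Q)
P,Q,f=pose(*wp(-.3,.135)); print(f,[ik(*pose(*wp(w),f)[:2]) is not None for w in(-.3,.3,.8)])
move_straight(P,.2,Q)
P,Q,_=pose(*wp(-.3),f); move_straight(P,.12,Q); sleep(.1); st()
for w in list(np.arange(-.2,.75,.1))+[.785]:
    P,Q,_=pose(*wp(w),f); move_straight(P,.03,Q); o=get_obs(); print(round(w,2),o["wrist_force"].round(1))
st()
P,Q,_=pose(*wp(.6),f); move_straight(P,.05,Q)
P,Q,_=pose(*wp(.6,.135),f); move_straight(P,.2,Q); st()
fs=grab_frame("side")
a=fs["color"][170:260,260:380,::-1];cv2.imwrite("pics/wheel.png",cv2.resize(a,None,fx=5,fy=5,interpolation=cv2.INTER_CUBIC))
for w in(.68,.785,.9):print(w,((proj("side",world(p,[peg(k,w) for k in range(4)]))-[260,170])*5).round(0).tolist())
E
```

```text
0 [True, True, True]
20.96 [ 0.5597 -0.3003  0.0506] [ 0.4  -0.76 -0.8 ] [-0.58  0.35  1.38  0.    1.41  1.16] 0.0001
-0.2 [ 1.4 -0.1 -0.2]
-0.1 [ 0.2 -0.3 -0.6]
0.0 [-0.3 -0.3  0.2]
0.1 [ 1.1 -0.6  0. ]
0.2 [-0.1  0.2  0.2]
0.3 [-0.2 -0.1 -0.2]
0.4 [-0.3  0.4 -0.1]
0.5 [ 0.7  0.1 -0.3]
0.6 [ 0.6 -0.3  0.4]
0.7 [-0.   0.5 -0.4]
0.79 [ 0.2  0.7 -1.1]
24.42 [ 0.512  -0.2794  0.049 ] [ 0.23  0.68 -1.08] [-0.6   0.25  1.52  0.    1.38  2.23] 0.0001
25.24 [ 0.518  -0.2863  0.1184] [0.75 0.82 0.39] [-0.6   0.21  1.41  0.    1.51  2.04] 0.0005
0.68 [[211.0, 221.0], [278.0, 173.0], [392.0, 199.0], [329.0, 249.0]]
0.785 [[209.0, 216.0], [287.0, 172.0], [394.0, 203.0], [319.0, 250.0]]
0.9 [[208.0, 212.0], [297.0, 172.0], [396.0, 208.0], [308.0, 251.0]]
```

View pics/wheel.png

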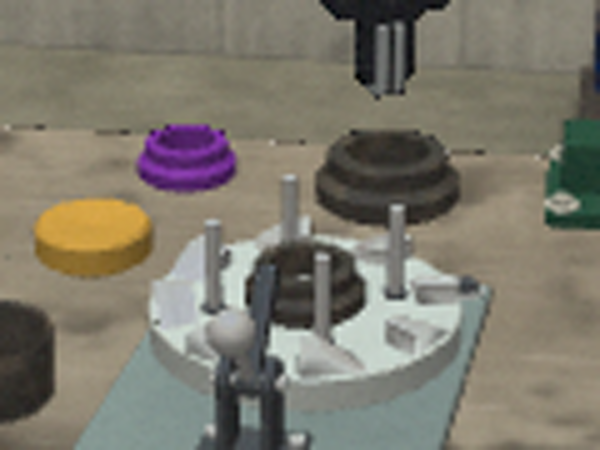

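Peg tops read (212,222), (290,178), (397,207) and (322,255). That matches the 0.785 rad prediction apart from a uniform (+3,+5) px offset, and the bush is still seated. Now I'll tip the pawl back from the outer side.

```bash
python3 - <<'E'
from arm import *
o=get_obs();t=o["tool_pos"]; move_straight([t[0],t[1],.14],.2)
P,Q,f=pose([0,.185,.15],(0,1),1); move_ptp(P,Q)
P,_,_=pose([0,.185,.084],(0,1),1); move_straight(P,.12,Q); sleep(.1); st()
for y in(.175,.165,.158,.152,.147):
    P,_,_=pose([0,y,.084],(0,1),1); move_straight(P,.04,Q); o=get_obs(); print(y,o["wrist_force"].round(1))
sleep(.3)
P,_,_=pose([0,.165,.09],(0,1),1); move_straight(P,.1,Q)
P,_,_=pose([0,.175,.15],(0,1),1); move_straight(P,.2,Q)
P,_,_=pose([-.12,.10,.22],(0,1),1); move_ptp([.35,-.42,.25],Q); sleep(.3); st()
fs=grab_frame("side");ft=grab_frame("top")
a=fs["color"][180:260,260:380,::-1];b=ft["color"][170:260,260:390,::-1]
a=cv2.resize(a,(600,400),interpolation=cv2.INTER_CUBIC);cv2.imwrite("pics/down.png",a)
cv2.imwrite("pics/downtop.png",cv2.resize(b,None,fx=5,fy=5,interpolation=cv2.INTER_CUBIC))
for th in(0,.1,.25):print(th,((proj("side",world(p,[ball(th)]))-[260,180])*5).round(0))
E
```

```text
28.23 [ 0.568  -0.0667  0.0685] [ 1.05 -0.2   0.66] [-0.22  0.2   1.53 -0.    1.41 -0.14] -0.0001
0.175 [-0.2  0.  -1.2]
0.165 [-0.9 -0.4 -0.7]
0.158 [0.1 0.1 0.1]
0.152 [-1.   0.4  0.8]
0.147 [-1.2  0.4 -0. ]
32.88 [ 0.3505 -0.4195  0.2498] [-0.42 -0.33  0.04] [-0.98  0.08  1.31  0.    1.76 -0.9 ] 0.0
0 [[250. 221.]]
0.1 [[247. 225.]]
0.25 [[243. 233.]]
```

View pics/down.png

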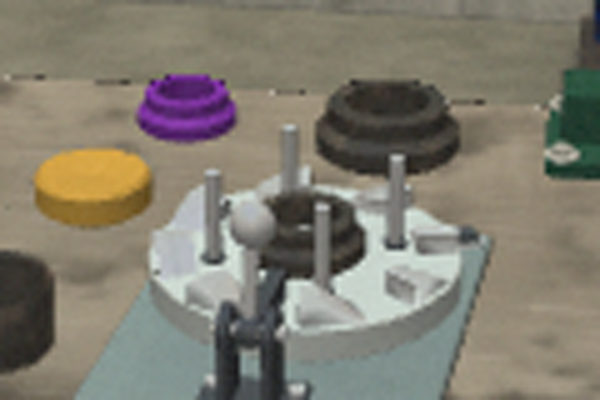

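View pics/downtop.png

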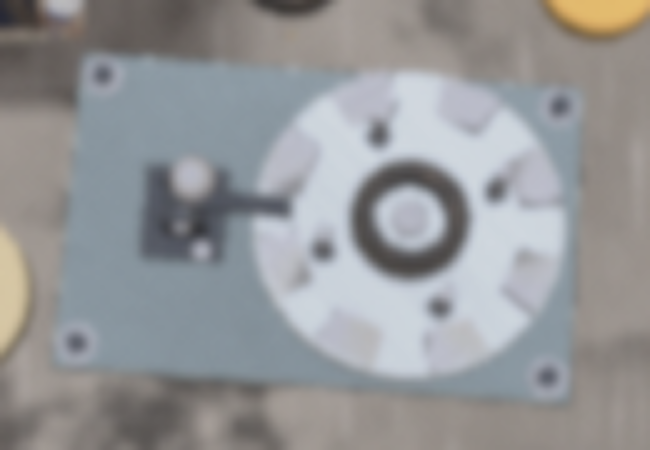

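In the side crop the ball is at (253,223), against about (252,225) in the same crop at the start. The nose lies in the gap in the top view, at (285,208), and the bush is centred at (410,218). One numeric check of the ball against the first frame, then I'll hand in.

```bash
python3 - <<'E'
from arm import *
for n,(r0,r1,c0,c1) in(("side",(217,240,302,318)),("top",(200,212,290,320))):
    f=grab_frame(n)["color"]; g=F[n]["color"]
    T=cv2.resize(g[r0:r1,c0:c1],None,fx=8,fy=8,interpolation=cv2.INTER_CUBIC)
    I=cv2.resize(f[r0-6:r1+6,c0-6:c1+6],None,fx=8,fy=8,interpolation=cv2.INTER_CUBIC)
    m=cv2.minMaxLoc(cv2.matchTemplate(I,T,cv2.TM_CCOEFF_NORMED)); print(n,"shift px",np.array(m[3])/8-6,m[1])
th=[proj("side",world(p,[ball(t)]))[0] for t in(0,.06)]; print("0.06 rad =",th[1]-th[0])
st(); sign_off()
E
```

```text
side shift px [0.125 0.   ] 0.8334162831306458
top shift px [0. 0.] 0.9881408214569092
0.06 rad = [-0.32876303  0.43225136]
33.08 [ 0.3501 -0.4199  0.25  ] [-0.56 -0.37  0.04] [-0.98  0.08  1.31 -0.    1.76 -0.9 ] 0.0002
the job is handed in; nothing more can be done
```

The job is handed in at 33 s. The pawl was tipped back, the wheel pushed one notch backward by peg c, and the pawl tipped forward into the next gap. The last checks in the pictures agree with that, but `sign_off()` gives no verdict.

- **Wheel:** the peg tops fit about 0.785 rad, apart from a uniform offset of about 1 px. This was measured before the pawl was tipped back; the later pictures show no visible change.
- **Pawl:** the ball is back at its starting picture position, within 0.13 px in the side view and 0 px in the top view. A pawl angle of 0.06 rad would show as about 0.5 px. The side template match was only moderate (0.83), because the wheel behind the ball had turned.
- **Bush and surroundings:** the bush looks centred and seated. The wax cake stands where it was; the cup and tape show only in part in the last crops and were not measured. The arm is parked clear of everything.
- **Forces:** the wrist force stayed near the noise level, about 1 N, during the pushes.

**Disagreement found:** the shut fingertip was about 28 mm farther back along the tool than described, roughly 17 mm behind the reported TCP instead of 11 mm ahead. I saw this in the pictures and confirmed it with a light touch on bare bench (about 15 N), then corrected for it before touching the stand.

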